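Slide the kitchen timer through the gap into its tidy

ROBOT

A 6-joint arm with a two-finger parallel gripper is mounted at the origin on a cart in front of the work surface, level with it; the furniture and walls round the work are solid. World frame = base frame: x ahead of the robot, y to its left, z up, the work surface at z = 0. Lengths are in m, angles in rad, forces in N, time in s.
With the tool pointing down it reaches from about 0.35 to 0.975 m from the base axis. Payload 4.9 kg.
Tool frame: the origin (TCP) lies midway between the tips of the shut fingers; the grasp point (between the pads) lies ctrl.grip_depth behind it (ctrl.grip_depth is the distance from the TCP to the grasp point, in m); z points along the fingers, y is the line along which they close (so a half turn about z gives the same grasp; the last joint's range is limited). The gripper opens to 85 mm and grips with 20 to 120 N. Pads are 22 mm wide; open, the fingers measure 114 mm over their backs; the gripper's body (76 mm by 85 mm) begins 54 mm behind the grasp point. The pads swing forward as they close: fully open they stand 13 mm farther back than shut.
Start: joints at [-1.462, 0.053, 1.613, -0, 1.476, -0.119], TCP at [0.141, -0.609, 0.205] pointing down, gripper open.
Joint ranges: [-3.01, 3.01], [-1.01, 2.22], [0.06, 2.58], [-1.02, 4.17], [0.09, 2.62], [-3.14, 3.14]. Speed limits (rad/s): [2.57, 2.57, 3.14, 3.14, 3.14, 3.14].

INTERFACE

Orientations are given as a rotation vector (axis times angle).
In Python, from station import ctrl, get_image, camera_model gives the robot as it stands. The module is installed in compiled form; this text tells all that it offers.
- The arm moves only by the shell command python3 -m crank 'ROWS' [FORCE]. ROWS is JSON, a list of rows, each a list of 7 numbers: the shift along the tool's x, y, z in mm, then the turn, a rotation vector about the tool's x, y, z in rad, then the opening, from -1 (shut) to 1 (fully open). A call has exactly 10 rows; each row shifts and turns the commanded pose from where the row before left it, along the tool's axes as they then stand; what a row does not reach is not made up. A row lasts 1/12 s, in which the tool goes at most 41.7 mm and 7.16 degrees, less where a joint would pass 70% of its speed; a pose out of reach is approached as far as the arm can. A call with a gripper value outside its range is refused whole. The fingers move at their own pace and stop on an object; FORCE is the grip in N (left out, the last holds). Time passes only in rows, so rows that do not move let the fingers close, or fill a call up. It gives the time, the measured TCP pose, the force, the opening and the grip force at its end, in the units of the state.
- ctrl.get_obs(): the state, without advancing time (a new reading comes with each control period).
- get_image(name): name is "scene" or "top" or "wrist"; returns the picture (400x640x3 uint8, red, green, blue); there is no depth.
- camera_model(name): a dict with "vertical_fov" (degrees; the focal length in pixels is half the picture's height over the tangent of half this angle, whatever the lens; pixels are square), "cx", "cy" (the principal point, pixels), "k1" (the pictures are not rectified: a ray, as slopes to the right and down, at radius r is drawn at 1 + k1 r^2 times it, then the intrinsics apply), "R" (3x3) and "t" (3): a world point X has camera coordinates R X + t; the wrist camera has in their place "hand_eye" (4x4, takes a point from camera to tool coordinates, whose origin is the TCP and whose axes are the flange's). Camera axes: x right, y down, z forward; pixel columns grow to the right and rows downward; lengths in m; the calibration is good to about 2 mm. A picture is of the moment at which its call begins: read the wrist's pose just before it. camera_model takes no time and is no camera call.
- ctrl.finish_job(): hands the job in; it is judged then, once.
The state is a dict: "t": time; "q": joint angles; "dq": joint speeds; "effort": joint torques, N m; "tool_pos": TCP position; "tool_rot": TCP orientation; "contact_force": force on the tool from outside, world axes, zero at the start; "wrist_torque": the same for the moment, N m; "opening": finger opening in m; "grip_force": force on a finger pad.
Only numpy, scipy, OpenCV 4.12 (cv2) and the standard library are available. Lean on these libraries where they do the work, as an engineer would, in place of code of your own. Each camera call takes 0.05 s, during which the arm holds its last target. There are 200 camera calls.

TASK

With the fingertips, push the white kitchen timer across the worktop, through the narrow gap in the front rail of the low dark wooden tidy, until the whole timer is inside the empty middle bay, behind the rail. Only push it, gently: it must stay standing on the worktop all the way, never gripped hard, lifted or tipped. Leave all the other things where they are.

Things in the scene. Friction and masses are not known exactly. Their poses are not given: they have to be found in the camera images.
- kitchen_timer: the loose round white kitchen timer: 60 mm across, 49 mm high, an upright cylinder up to 26 mm high, above that a slightly narrower rounded dial, about 0.11 kg, stands flat and slides on the worktop (it does not roll). Its origin is the centre of its underside; z is up; its yaw does not matter.
- tidy: fixed low frame of dark wood rails 14 mm high, no floor; 122 mm deep (x) by 224 mm wide (y). Middle bay empty, 88 mm wide, 100 mm deep inside; closed side bays hold matchbox and tea light. Its only opening is a 64 mm gap in the front rail. Origin: its centre, on the worktop; x points from gap to closed back rail, the way in; z up. The gap faces the robot's left, turned up to 15 degrees.
- gap (a point): centre of the 64 mm gap in the tidy's front rail, at worktop level, 55 mm from the tidy's origin along its -x; axes as the tidy's. The rail is 12 mm thick here and its two ends beside the gap are rounded (radius 6 mm).
- bay (a point): middle of the inside of the empty middle bay, at worktop level, 3 mm from the tidy's origin along its +x (58 mm past the gap's centre); axes as the tidy's. The inner face of the front rail is 52 mm before this point, the inner face of the back rail 48 mm behind it.
- matchbox: matchbox, 36x56x16 mm, loose in the tidy's side bay farther from the robot; origin: centre of its underside
- tea_light: tea light, 38 mm across, 15 mm high, loose in the tidy's side bay nearer the robot; origin: centre of its underside
- small_tin: closed food tin, 57 mm across, 72 mm high, loose, standing further back; origin: centre of its underside
- salt_shaker: shaker, 44 mm across, 90 mm high, loose, standing further back; origin: centre of its underside
- espresso_cup: small white dotted cup with a handle, 63x92x55 mm, loose, near the front edge of the worktop on the left; origin: centre of its footprint on the worktop
- striped_beaker: stoneware beaker with dark bands, 65 mm across, 84 mm high, loose, standing to the right of the tidy; origin: centre of its underside
There are look-alikes about, which are no part of the job. Of the things like the kitchen_timer, leave any that is red or turquoise; of the rest the larger one is meant.

How it is judged:
By the outcome, as a careful person would: the job done as asked, in the order asked, and still so for the second after the job is handed in, with the robot touching nothing.
It also fails if it takes over 48 s, if anything falls off the work surface, if the arm or the gripper's body presses on something with over 40 N, if the wrist force passes 120 N, or if a joint passes its speed limit or range.

## Working session

There is one attempt and no reset: what is moved stays moved. The work goes in short steps, Python scripts to look and compute and a shell command to move; the robot and the scene stay as the last step left them, time stands still between calls to the robot, and variables do not carry over. Pictures are saved under pics/ and viewed, at most 10 in all, crops included, and the job is handed in when it is done.

```bash
mkdir -p pics; cat > h.py <<'E'
import numpy as np, cv2
from station import ctrl,get_image,camera_model
from scipy.spatial.transform import Rotation as R
def ray(cam,u,v,z=0.0,obs=None):
    m=camera_model(cam); f=200/np.tan(np.radians(m["vertical_fov"])/2)
    d=np.array([(u-m["cx"])/f,(v-m["cy"])/f]); p=d.copy()
    for _ in range(30): p=d/(1+m["k1"]*(p@p))
    p=np.append(p,1)
    if "hand_eye" in m:
        H=np.array(m["hand_eye"]); o=obs or ctrl.get_obs(); W=R.from_rotvec(o["tool_rot"]).as_matrix()
        c=W@H[:3,3]+o["tool_pos"]; w=W@H[:3,:3]@p
    else:
        Rm=np.array(m["R"]); c=-Rm.T@np.array(m["t"]); w=Rm.T@p
    return c+w*(z-c[2])/w[2]
E
python3 - <<'E'
from h import *
for n in("top","scene"):
    cv2.imwrite(f"pics/{n}0.png",get_image(n)[:,:,::-1])
o=ctrl.get_obs();print(o["t"],o["tool_pos"],R.from_rotvec(o["tool_rot"]).as_matrix().round(3),ctrl.grip_depth)
E
```

```text
0.1 [ 0.14107419 -0.60824365  0.2037062 ] [[ 0.974  0.226 -0.   ]
 [ 0.226 -0.974  0.002]
 [ 0.    -0.002 -1.   ]] 0.0187
```

View pics/top0.png

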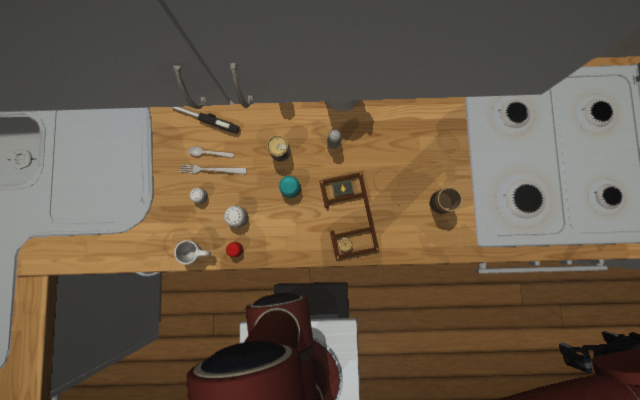

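View pics/scene0.png

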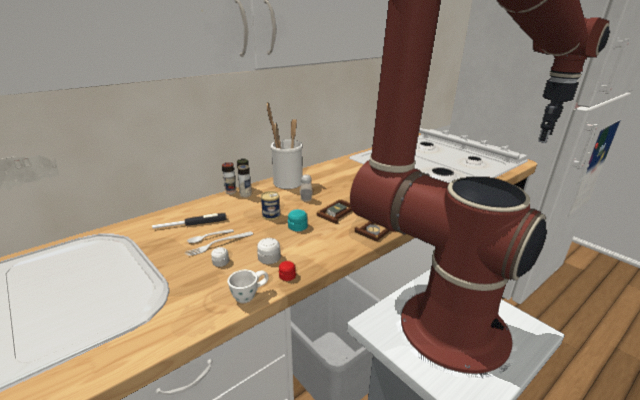

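Timer-like things in the top picture: large white at (235,216), small white at (198,196), turquoise at (289,187), red at (234,250). The large white one fits, being the larger of those that are neither red nor turquoise. The tidy is at about (350,216), with its gap facing left. I'll confirm in an enlarged crop.

```bash
python3 - <<'E'
from h import *
i=cv2.imread("pics/top0.png")[160:280,180:400]
cv2.imwrite("pics/crop.png",cv2.resize(i,(792,432),interpolation=cv2.INTER_CUBIC))
for p in[(235,216),(198,196),(289,187),(234,250)]:print(p,ray("top",*p,.04).round(3))
E
```

```text
(235, 216) [0.438 0.162 0.04 ]
(198, 196) [0.496 0.264 0.04 ]
(289, 187) [0.513 0.014 0.04 ]
(234, 250) [0.347 0.165 0.04 ]
```

View pics/crop.png

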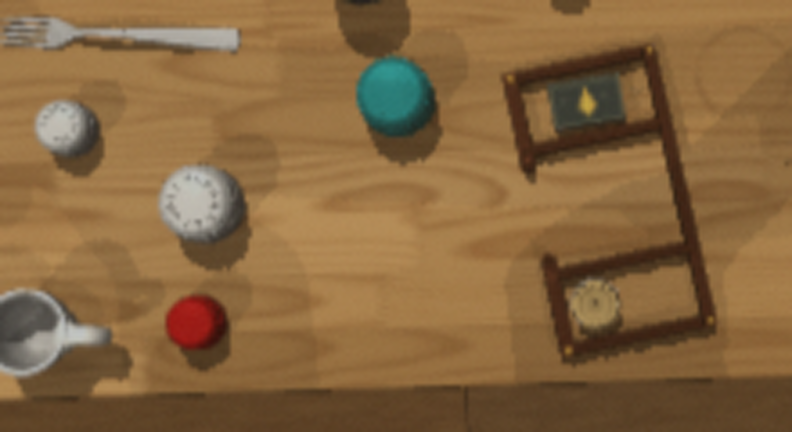

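The crop confirms it: large white dial at crop (201,203), clearly bigger than the small white one at (66,128). Tidy outer corners are at (506,78), (651,47), (711,325), (568,355), and the gap ends at (529,173) and (549,256).

```bash
cat > geo.py <<'E'
from h import *
px=lambda x,y,z:ray("top",180+(x+.5)/3.6-.5,160+(y+.5)/3.6-.5,z)
C=np.array([px(*p,.014) for p in[(506,78),(651,47),(711,325),(568,355)]])[:,:2]
E
python3 - <<'E'
from geo import *
for a in range(4):print(C[a].round(4),np.linalg.norm(C[a]-C[a-1]).round(4))
c=C.mean(0)
ex=(C[1]+C[2]-C[0]-C[3]);ey=C[0]+C[1]-C[2]-C[3]
print("c",c,"yaw x",np.degrees(np.arctan2(ex[1],ex[0])),"yaw y-90",np.degrees(np.arctan2(ey[1],ey[0]))-90)
g=[px(*p,.014)[:2] for p in[(529,173),(549,256)]];print(g,np.mean(g,0),np.linalg.norm(g[0]-g[1]))
for z in(.02,.03,.04):print("timer",px(201,203,z))
print("left/right",px(159,203,.02),px(244,203,.02))
for n,p in dict(turq=(395,96),red=(196,322),small=(66,128)).items():print(n,px(*p,.03))
E
```

```text
[ 0.5306 -0.0716] 0.2187
[ 0.5515 -0.1856] 0.1159
[ 0.3352 -0.2222] 0.2194
[ 0.3158 -0.1126] 0.1113
c [ 0.43326451 -0.14800019] yaw x -79.76470543019936 yaw y-90 -79.80155748489254
[array([ 0.45560858, -0.08723642]), array([ 0.39118736, -0.10060313])] [ 0.42339797 -0.09391977] 0.06579333648406019
timer [0.43962223 0.16580862 0.02      ]
timer [0.43883406 0.16343548 0.03      ]
timer [0.4380459  0.16106234 0.04      ]
left/right [0.44061117 0.19820639 0.02      ] [0.43861111 0.13265727 0.02      ]
turq [0.51664962 0.01389359 0.03      ]
red [0.34906736 0.16730451 0.03      ]
small [0.49972299 0.26727477 0.03      ]
```

```bash
python3 -m crank '[[36,-18,0,0,0,0,-0.1],[36,-18,0,0,0,0,-0.1],[36,-18,0,0,0,0,-0.1],[36,-18,0,0,0,0,-0.1],[36,-18,0,0,0,0,-0.1],[36,-18,0,0,0,0,-0.1],[36,-18,0,0,0,0,-0.1],[36,-18,0,0,0,0,-0.1],[36,-18,0,0,0,0,-0.1],[36,-18,0,0,0,0,-0.1]]' 20
python3 -m crank '[[9,-38,0,0,0,0,-0.1],[9,-38,0,0,0,0,-0.1],[9,-38,0,0,0,0,-0.1],[9,-38,0,0,0,0,-0.1],[9,-38,0,0,0,0,-0.1],[9,-38,0,0,0,0,-0.1],[9,-38,0,0,0,0,-0.1],[9,-38,0,0,0,0,-0.1],[9,-38,0,0,0,0,-0.1],[9,-38,0,0,0,0,-0.1]]'
python3 -m crank '[[8,-38,0,0,0,0,-0.1],[8,-38,0,0,0,0,-0.1],[8,-38,0,0,0,0,-0.1],[8,-38,0,0,0,0,-0.1],[8,-38,0,0,0,0,-0.1],[0,0,0,0,0,-0.1,-0.1],[0,0,0,0,0,-0.1,-0.1],[0,0,0,0,0,-0.1,-0.1],[0,0,0,0,0,-0.1,-0.1],[0,0,0,0,0,-0.1,-0.1]]'
python3 -m crank '[[0,0,0,0,0,-0.1,-0.1],[0,0,0,0,0,-0.1,-0.1],[0,0,0,0,0,-0.1,-0.1],[0,0,0,0,0,-0.1,-0.1],[0,0,0,0,0,-0.1,-0.1],[0,0,0,0,0,-0.1,-0.1],[0,0,0,0,0,-0.1,-0.1],[0,0,0,0,0,-0.1,-0.1],[0,0,0,0,0,-0.1,-0.1],[0,0,0,0,0,-0.1,-0.1]]'
python3 - <<'E'
from h import *
o=ctrl.get_obs();M=R.from_rotvec(o["tool_rot"]).as_matrix();print(o["t"],o["tool_pos"],o["opening"],M.round(3),np.degrees(np.arctan2(M[1,0],M[0,0])))
print((M.T@(np.array([.428,.226,.08])-o["tool_pos"])*1000).round(1))
cv2.imwrite("pics/w1.png",get_image("wrist")[:,:,::-1])
E
```

```text
t: 0.93
tool_pos: [0.4522, -0.3504, 0.2044]
tool_rot: [-3.121, -0.357, 0.001]
contact_force: [-0.0, 0.3, -0.2]
opening: 0.0383
grip_force: 0.0
t: 1.77
tool_pos: [0.4524, 0.0402, 0.2045]
tool_rot: [-3.121, -0.357, -0.0]
contact_force: [0.6, -0.6, 1.3]
opening: 0.0386
grip_force: 0.0
t: 2.6
tool_pos: [0.4487, 0.2326, 0.2042]
tool_rot: [-2.933, -1.126, 0.002]
contact_force: [0.1, -0.5, 0.0]
opening: 0.0385
grip_force: 0.0
t: 3.43
tool_pos: [0.4487, 0.2323, 0.2042]
tool_rot: [-2.034, -2.393, 0.001]
contact_force: [-0.6, 0.5, 0.8]
opening: 0.0385
grip_force: 0.0
3.4333 [0.44874216 0.23233655 0.20421324] 0.0384643919343901 [[-0.161  0.987 -0.001]
 [ 0.987  0.161 -0.   ]
 [-0.    -0.001 -1.   ]] 99.27945199131246
[ -2.9 -21.4 124.2]
```

View pics/w1.png

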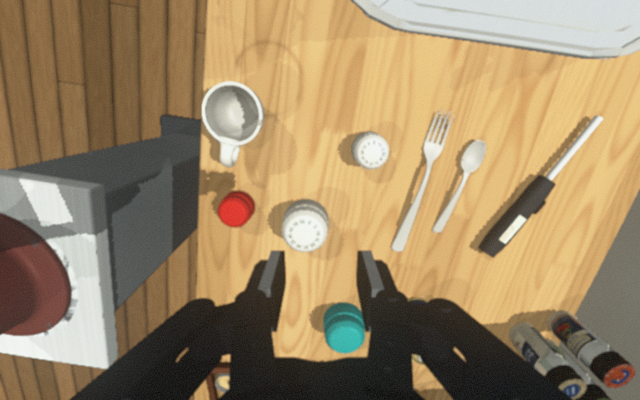

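The wrist view shows the timer dial's centre at (305,228), the small white one at (371,150), the red one at (236,209), and the finger inner edges at about (283,255) and (358,255).

```bash
python3 - <<'E'
from h import *
o=ctrl.get_obs();M=R.from_rotvec(o["tool_rot"]).as_matrix()
print("timer",ray("wrist",305,228,.047),"L/R",ray("wrist",282,222,.02),ray("wrist",328,226,.03))
for h in(.196,.2,.204,.208,.212,.216):
    a,b=[M.T@(ray("wrist",u,255,h)-o["tool_pos"])*1000 for u in(283,358)];print(h,a.round(1),b.round(1))
for d in (np.array([.428,.226,.08]),):print((M.T@(d-o["tool_pos"])*1000).round(1))
E
```

```text
timer [0.43877719 0.17232914 0.047     ] L/R [0.40887652 0.16401924 0.02      ] [0.46690812 0.17234597 0.03      ]
0.196 [-13.  -26.    8.2] [-13.   24.1   8.2]
0.2 [-10.9 -25.4   4.2] [-10.9  23.5   4.2]
0.204 [ -8.7 -24.8   0.2] [-8.7 22.9  0.2]
0.208 [ -6.6 -24.3  -3.8] [-6.6 22.4 -3.8]
0.212 [ -4.4 -23.7  -7.8] [-4.4 21.8 -7.8]
0.216 [ -2.2 -23.1 -11.8] [ -2.2  21.3 -11.8]
[ -2.8 -21.4 124.2]
```

```bash
python3 -m crank '[[0,-11,15,0,0,-0.015,-0.1],[0,-10,25,0,0,0,-0.1],[0,0,30,0,0,0,-0.1],[0,0,30,0,0,0,-0.1],[0,0,30,0,0,0,-0.1],[0,0,25,0,0,0,-0.1],[0,0,20,0,0,0,-0.1],[0,0,10,0,0,0,-0.1],[0,0,5,0,0,0,-0.1],[0,0,0,0,0,0,-0.1]]'
python3 - <<'E'
from h import *
i=get_image("scene");j=get_image("wrist")
cv2.imwrite("pics/s2.png",np.vstack([cv2.resize(i[210:310,180:340],(640,400),interpolation=2),j[100:300]])[:,:,::-1])
E
```

```text
t: 4.32
tool_pos: [0.4278, 0.2288, 0.014]
tool_rot: [-2.023, -2.402, 0.002]
contact_force: [0.1, 0.8, 0.7]
opening: 0.0388
grip_force: 0.0
```

View pics/s2.png

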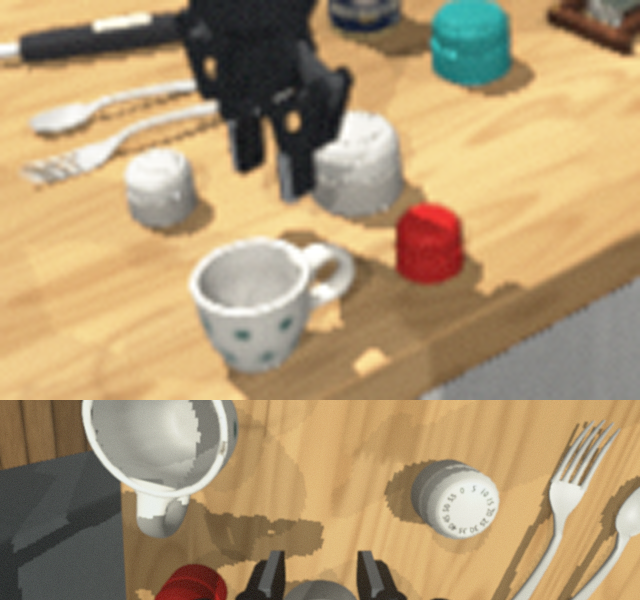

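The fingers straddle the timer's rear with nothing else close. I'll nest them first, then push diagonally onto the gap axis.

```bash
python3 -m crank '[[-4,0,0,0,0,0,-0.1],[-4,0,0,0,0,0,-0.1],[-4,0,0,0,0,0,-0.1],[-4,0,0,0,0,0,-0.1],[-3,0,0,0,0,0,-0.1],[-3,0,0,0,0,0,-0.1],[-3,0,0,0,0,0,-0.1],[-3,0,0,0,0,0,-0.1],[-3,-1,0,0,0,0,-0.1],[-4,-1,0,0,0,0,-0.1]]'
python3 -m crank '[[-5,-2,0,0,0,0,-0.1],[-5,-2,0,0,0,0,-0.1],[-5,-2,0,0,0,0,-0.1],[-5,-2,0,0,0,0,-0.1],[-5,-2,0,0,0,0,-0.1],[-5,-2,0,0,0,0,-0.1],[-5,-2,0,0,0,0,-0.1],[-5,-2,0,0,0,0,-0.1],[-5,-2,0,0,0,0,-0.1],[-5,-2,0,0,0,0,-0.1]]'
python3 - <<'E'
from h import *
cv2.imwrite("pics/t3.png",cv2.resize(get_image("top")[160:280,180:400],(792,432),interpolation=2)[:,:,::-1])
E
```

```text
t: 5.25
tool_pos: [0.4324, 0.1939, 0.0148]
tool_rot: [-2.022, -2.404, 0.0]
contact_force: [-0.5, -0.3, 0.7]
opening: 0.0387
grip_force: 0.0
t: 6.08
tool_pos: [0.4212, 0.141, 0.0149]
tool_rot: [2.022, 2.404, 0.0]
contact_force: [-0.7, 0.1, -0.1]
opening: 0.0387
grip_force: 0.4
```

View pics/t3.png

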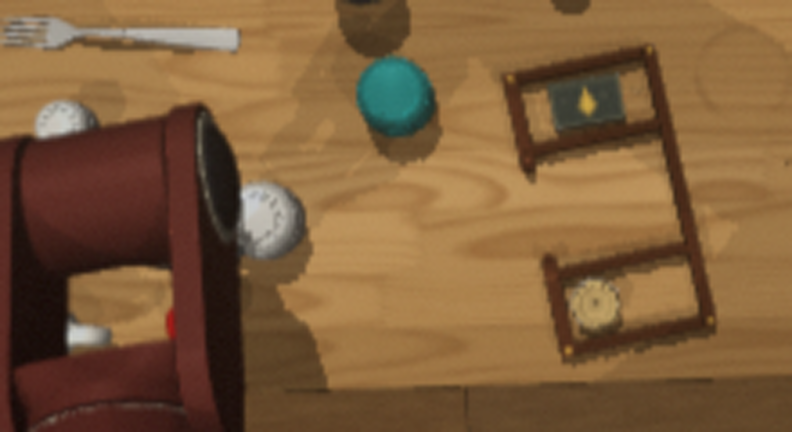

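The top view shows the timer nested at about (263,220) and nothing else moved. I'll carry on to the gap axis.

```bash
python3 -m crank '[[-5,-2,0,0,0,0,-0.1],[-5,-2,0,0,0,0,-0.1],[-5,-2,0,0,0,0,-0.1],[-5,-2,0,0,0,0,-0.1],[-5,-2,0,0,0,0,-0.1],[-5,-2,0,0,0,0,-0.1],[-5,-2,0,0,0,0,-0.1],[-5,-2,0,0,0,0,-0.1],[-5,-2,0,0,0,0,-0.1],[-5,-2,0,0,0,0,-0.1]]'
python3 -m crank '[[-5,-2,0,0,0,0,-0.1],[-5,-2,0,0,0,0,-0.1],[-5,-2,0,0,0,0,-0.1],[-5,-2,0,0,0,0,-0.1],[-5,-2,0,0,0,0,-0.1],[-5,-2,0,0,0,0,-0.1],[-5,-2,0,0,0,0,-0.1],[-5,-2,0,0,0,0,-0.1],[-5,-1,0,0,0,0,-0.1],[-5,-1,0,0,0,0,-0.1]]'
python3 -m crank '[[-4,0,0,0,0,0,-0.1],[-4,0,0,0,0,0,-0.1],[-4,0,0,0,0,0,-0.1],[-4,0,0,0,0,0,-0.1],[-4,0,0,0,0,0,-0.1],[-4,0,0,0,0,0,-0.1],[0,0,0,0,0,0,-0.1],[0,0,0,0,0,0,-0.1],[0,0,0,0,0,0,-0.1],[0,0,0,0,0,0,-0.1]]'
python3 - <<'E'
from h import *
cv2.imwrite("pics/t4.png",cv2.resize(get_image("top")[180:260,240:390],(750,400),interpolation=2)[:,:,::-1])
cv2.imwrite("pics/w4.png",get_image("wrist")[:,:,::-1])
E
```

```text
t: 6.97
tool_pos: [0.41, 0.0883, 0.0148]
tool_rot: [2.022, 2.404, 0.0]
contact_force: [-0.4, 0.4, 0.3]
opening: 0.0384
grip_force: 0.5
t: 7.8
tool_pos: [0.4009, 0.036, 0.0148]
tool_rot: [-2.023, -2.404, -0.0]
contact_force: [0.1, 0.4, 0.1]
opening: 0.0385
grip_force: 0.5
t: 8.63
tool_pos: [0.4049, 0.0129, 0.0147]
tool_rot: [-2.022, -2.404, 0.0]
contact_force: [0.3, 0.1, -0.0]
opening: 0.0387
grip_force: 0.0
```

View pics/t4.png

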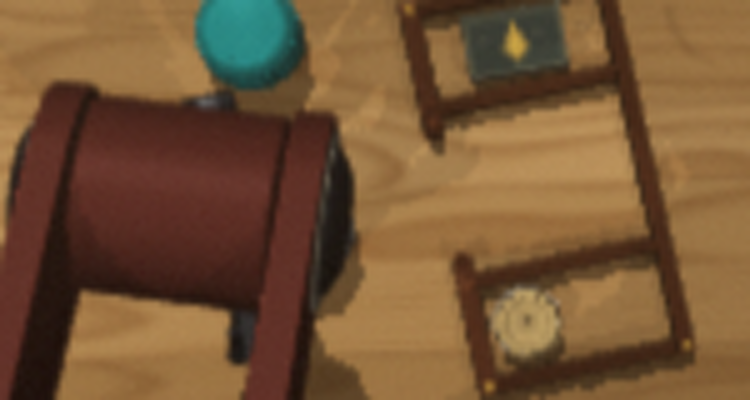

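The arm hides the timer here; the gap ends are at (435,145) and (463,256), and the TCP is computed to be on the axis. I'll advance close to the gap, then back off and look from above.

```bash
python3 -m crank '[[-4,0,0,0,0,0,-0.1],[-4,0,0,0,0,0,-0.1],[-4,0,0,0,0,0,-0.1],[-4,0,0,0,0,0,-0.1],[-4,0,0,0,0,0,-0.1],[-4,0,0,0,0,0,-0.1],[-4,0,0,0,0,0,-0.1],[-4,0,0,0,0,0,-0.1],[0,0,0,0,0,0,-0.1],[0,0,0,0,0,0,-0.1]]'
python3 -m crank '[[10,0,0,0,0,0,-0.1],[20,0,0,0,0,0,-0.1],[0,0,-20,0,0,0,-0.1],[0,0,-35,0,0,0,-0.1],[0,0,-35,0,0,0,-0.1],[0,0,-35,0,0,0,-0.1],[0,0,-35,0,0,0,-0.1],[0,0,-20,0,0,0,-0.1],[-30,0,0,0,0,0,-0.1],[-30,0,0,0,0,0,-0.1]]'
python3 -m crank '[[-35,0,0,0,0,0,-0.1],[-35,0,0,0,0,0,-0.1],[-35,0,0,0,0,0,-0.1],[-30,0,0,0,0,0,-0.1],[-20,0,0,0,0,0,-0.1],[-15,0,0,0,0,0,-0.1],[0,0,0,0,0,0,-0.1],[0,0,0,0,0,0,-0.1],[0,0,0,0,0,0,-0.1],[0,0,0,0,0,0,-0.1]]'
python3 - <<'E'
from h import *
i=get_image("wrist");np.save("w5.npy",i);cv2.imwrite("pics/w5.png",i[:,:,::-1])
E
```

```text
t: 9.57
tool_pos: [0.4106, -0.019, 0.0148]
tool_rot: [2.023, 2.403, -0.0]
contact_force: [0.1, -0.5, 0.6]
opening: 0.0383
grip_force: 0.0
t: 10.4
tool_pos: [0.4169, -0.0476, 0.1975]
tool_rot: [2.014, 2.405, 0.004]
contact_force: [1.2, -0.1, -0.3]
opening: 0.0385
grip_force: 0.0
t: 11.23
tool_pos: [0.4448, -0.2145, 0.1948]
tool_rot: [-2.02, -2.405, -0.0]
contact_force: [-0.5, -0.1, -1.1]
opening: 0.0379
grip_force: 0.0
```

View pics/w5.png

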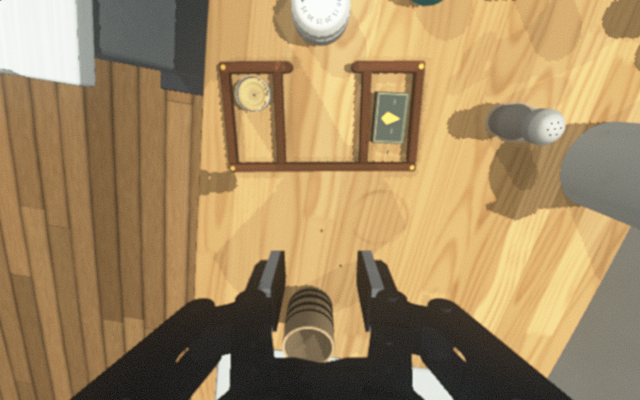

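Wrist view: timer at about (320,15), just before the gap, whose ends are near (292,67) and (352,67). Enlarging for precision.

```bash
python3 - <<'E'
from h import *
i=np.load("w5.npy")[0:85,260:380]
cv2.imwrite("pics/c5.png",cv2.resize(i,(720,510),interpolation=2)[:,:,::-1])
E
```

```text
(no output)
```

View pics/c5.png

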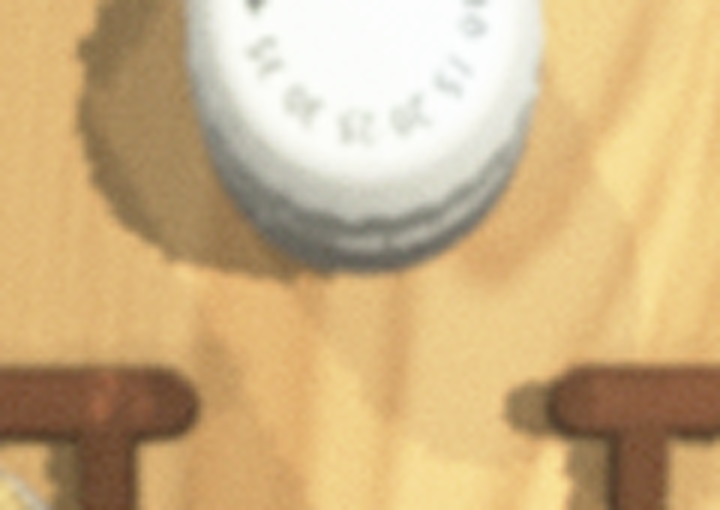

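```bash
python3 - <<'E'
from h import *
o=ctrl.get_obs();M=R.from_rotvec(o["tool_rot"]).as_matrix()
f=lambda x,y,z:M.T@(ray("wrist",260+(x+.5)/6-.5,(y+.5)/6-.5,z)-o["tool_pos"])*1000
for n,a in dict(gl=(200,402,.012),gr=(550,402,.012),tl=(188,20,.03),tr=(543,20,.03),near=(368,271,.001)).items():print(n,f(*a).round(1))
m=(ray("wrist",260+200.5/6,67,.012)+ray("wrist",260+550.5/6,67,.012))/2;print("gap world",m,ray("wrist",260+200.5/6,67,.012)-ray("wrist",260+550.5/6,67,.012))
e=ray("wrist",232.5,167,.014)-ray("wrist",413,167,.014);print(np.degrees(np.arctan2(e[1],e[0])),np.linalg.norm(e))
E
```

```text
gl [121.3 -30.9 182.9]
gr [121.3  32.4 182.9]
tl [176.8 -29.7 164.9]
tr [176.7  27.9 164.9]
near [144.6  -0.5 193.9]
gap world [ 0.4252507  -0.09527724  0.012     ] [-0.06236259 -0.01090175  0.        ]
-170.08954393650848 0.21541286296913645
```

The timer is 1.5 mm off-centre (it needs +1.5 in tool y) and 53 mm before the gap. I'll return behind it, shifted by that amount.

```bash
python3 -m crank '[[20,0,0,0,0,0,-0.1],[30,0.5,0,0,0,0,-0.1],[35,0.5,0,0,0,0,-0.1],[35,0.5,0,0,0,0,-0.1],[35,0,0,0,0,0,-0.1],[35,0,0,0,0,0,-0.1],[25,0,0,0,0,0,-0.1],[13,1,0,0,0,0,-0.1],[0,0,0,0,0,0,-0.1],[0,0,0,0,0,0,-0.1]]'
python3 -m crank '[[0,0,15,0,0,0,-0.1],[0,0,30,0,0,0,-0.1],[0,0,35,0,0,0,-0.1],[0,0,35,0,0,0,-0.1],[0,0,30,0,0,0,-0.1],[0,0,20,0,0,0,-0.1],[0,0,10,0,0,0,-0.1],[0,0,5,0,0,0,-0.1],[0,0,0,0,0,0,-0.1],[0,0,0,0,0,0,-0.1]]'
python3 - <<'E'
from h import *
o=ctrl.get_obs();M=R.from_rotvec(o["tool_rot"]).as_matrix()
print(o["t"],np.degrees(np.arctan2(M[1,0],M[0,0])),M.T@(np.array([.4106,-.019,.0148])-o["tool_pos"])*1000)
E
```

```text
t: 12.12
tool_pos: [0.408, 0.0101, 0.195]
tool_rot: [2.019, 2.406, 0.0]
contact_force: [0.8, 0.1, -0.2]
opening: 0.0386
grip_force: 0.0
t: 12.95
tool_pos: [0.4094, 0.0088, 0.0161]
tool_rot: [2.022, 2.402, 0.002]
contact_force: [0.9, 0.5, 0.5]
opening: 0.0387
grip_force: 0.0
12.95 99.82599802409563 [-27.62317145  -3.58117261   1.31215085]
```

```bash
python3 -m crank '[[0,-1.3,0.8,0,0,0,-0.1],[-3,0,0,0,0,0,-0.1],[-4,0,0,0,0,0,-0.1],[-4,0,0,0,0,0,-0.1],[-4,0,0,0,0,0,-0.1],[-4,0,0,0,0,0,-0.1],[-3,0,0,0,0,0,-0.1],[-3,0,0,0,0,0,-0.1],[-3,0,0,0,0,0,-0.1],[-4,0,0,0,0,0,-0.1]]'
python3 -m crank '[[-3,0,0,0,0,0,-0.1],[-3,0,0,0,0,0,-0.1],[-3,0,0,0,0,0,-0.1],[-3,0,0,0,0,0,-0.1],[-3,0,0,0,0,0,-0.1],[-3,0,0,0,0,0,-0.1],[-3,0,0,0,0,0,-0.1],[-3,0,0,0,0,0,-0.1],[-3,0,0,0,0,0,-0.1],[-3,0,0,0,0,0,-0.1]]'
python3 -m crank '[[-2,0,0,0,0,0,-0.1],[-2,0,0,0,0,0,-0.1],[-2,0,0,0,0,0,-0.1],[-2,0,0,0,0,0,-0.1],[-2,0,0,0,0,0,-0.1],[-2,0,0,0,0,0,-0.1],[-2,0,0,0,0,0,-0.1],[-2,0,0,0,0,0,-0.1],[-2,0,0,0,0,0,-0.1],[-2,0,0,0,0,0,-0.1]]'
```

```text
t: 13.78
tool_pos: [0.4122, -0.0225, 0.0139]
tool_rot: [-2.022, -2.404, -0.0]
contact_force: [-0.7, 0.4, 1.0]
opening: 0.0382
grip_force: 0.4
t: 14.62
tool_pos: [0.4176, -0.0523, 0.014]
tool_rot: [-2.022, -2.404, 0.0]
contact_force: [0.1, 0.4, 0.8]
opening: 0.0386
grip_force: 0.3
t: 15.45
tool_pos: [0.421, -0.0719, 0.014]
tool_rot: [-2.022, -2.404, 0.0]
contact_force: [-0.4, 0.4, 0.6]
opening: 0.0385
grip_force: 0.3
```

Forces are negligible with the timer in the gap, so I'll continue.

```bash
python3 -m crank '[[-2,0,0,0,0,0,-0.1],[-2,0,0,0,0,0,-0.1],[-2,0,0,0,0,0,-0.1],[-2,0,0,0,0,0,-0.1],[-2,0,0,0,0,0,-0.1],[-2,0,0,0,0,0,-0.1],[-2,0,0,0,0,0,-0.1],[-2,0,0,0,0,0,-0.1],[-2,0,0,0,0,0,-0.1],[-2,0,0,0,0,0,-0.1]]'
python3 -m crank '[[-3,0,0,0,0,0,-0.1],[-3,0,0,0,0,0,-0.1],[-3,0,0,0,0,0,-0.1],[-3,0,0,0,0,0,-0.1],[-3,0,0,0,0,0,-0.1],[-3,0,0,0,0,0,-0.1],[-3,0,0,0,0,0,-0.1],[-3,0,0,0,0,0,-0.1],[-3,0,0,0,0,0,-0.1],[-3,0,0,0,0,0,-0.1]]'
```

```text
t: 16.28
tool_pos: [0.4244, -0.0916, 0.014]
tool_rot: [2.022, 2.404, 0.0]
contact_force: [-0.2, 0.7, 0.4]
opening: 0.0384
grip_force: 0.3
t: 17.12
tool_pos: [0.4295, -0.1212, 0.014]
tool_rot: [-2.022, -2.404, 0.0]
contact_force: [-0.1, 0.6, -0.5]
opening: 0.0384
grip_force: 0.3
```

```bash
python3 -m crank '[[5,0,0,0,0,0,-0.1],[15,0,0,0,0,0,-0.1],[15,0,0,0,0,0,-0.1],[0,0,-15,0,0,0,-0.1],[0,0,-30,0,0,0,-0.1],[0,0,-35,0,0,0,-0.1],[0,0,-35,0,0,0,-0.1],[0,0,-35,0,0,0,-0.1],[20,0,-20,0,0,0,-0.1],[35,0,0,0,0,0,-0.1]]'
python3 -m crank '[[35,0,0,0,0,0,-0.1],[35,0,0,0,0,0,-0.1],[35,0,0,0,0,0,-0.1],[35,0,0,0,0,0,-0.1],[35,0,0,0,0,0,-0.1],[20,0,0,0,0,0,-0.1],[0,0,0,0,0,0,-0.1],[0,0,0,0,0,0,-0.1],[0,0,0,0,0,0,-0.1],[0,0,0,0,0,0,-0.1]]'
python3 - <<'E'
from h import *
cv2.imwrite("pics/t6.png",cv2.resize(get_image("top")[160:280,180:400],(792,432),interpolation=2)[:,:,::-1])
E
```

```text
t: 17.95
tool_pos: [0.4174, -0.0341, 0.1906]
tool_rot: [2.021, 2.391, 0.006]
contact_force: [1.4, 0.1, 0.2]
opening: 0.0383
grip_force: 0.0
t: 18.78
tool_pos: [0.3809, 0.159, 0.1839]
tool_rot: [2.024, 2.402, -0.0]
contact_force: [0.2, -0.5, -0.2]
opening: 0.0388
grip_force: 0.0
```

View pics/t6.png

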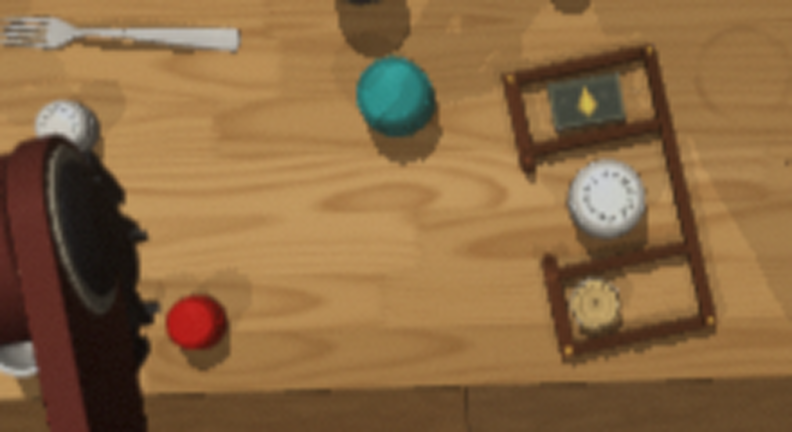

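The timer stands at crop (607,199), about 53 mm past the gap centre at (539,215); anywhere from 36 to 76 mm is fully inside. The other things visible in this crop are where they were.

```bash
python3 -c "
from geo import *
c=C.mean(0);a=np.radians(-80);e=np.array([np.cos(a),np.sin(a)])
print((px(607,199,.03)[:2]-c)@e)
print(ctrl.finish_job())"
```

```text
-0.002286924631482849
the job is handed in; nothing more can be done
None
```

The white kitchen timer is standing wholly inside the middle bay, about 5 mm short of its centre towards the gap; it was only pushed, with negligible force readings, and I handed the job in at about 19 s with the robot clear of everything.

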